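# Lock the carving spindle on its flat

## Robot

A 7-joint arm with a two-finger parallel gripper is mounted at the origin on the work surface. World frame = base frame: x ahead of the robot, y to its left, z up, the work surface at z = 0. Lengths are in m, angles in rad, forces in N, time in s.
With the tool pointing down it reaches from about 0.425 to 0.825 m from the base axis. Payload 3.6 kg.
Tool frame: the origin (TCP) lies midway between the tips of the shut fingers; the grasp point (between the pads) lies robot.grasp_offset behind it (robot.grasp_offset is the distance from the TCP to the grasp point, in m); z points along the fingers, y is the line along which they close (so a half turn about z gives the same grasp; the last joint's range is limited). The gripper opens to 93 mm and grips with 3 to 60 N. Pads are 15 mm wide; open, the fingers measure 128 mm over their backs; the gripper's body (75 mm by 188 mm) begins 65 mm behind the grasp point.
Start: joints at [1.117, 0.615, -0.013, 1.423, 0.008, 1.103, -0.04], TCP at [0.27, -0.591, 0.219] pointing down, gripper open.
Joint ranges: [-3.12, 3.12], [-0.3, 2.06], [-1.34, 1.32], [0.26, 2.42], [-1.36, 4.5], [0.01, 1.98], [-2.84, 2.84]. Speed limits (rad/s): [2.79, 2.79, 3.14, 3.14, 3.14, 3.14, 3.14].

## Interface

Orientations are given as a unit quaternion [x, y, z, w].
In Python, from rig import robot gives the robot as it stands.
- The arm moves only by the tool play_rows, never from a script. Its argument "plan" is a list of rows, each an object of numbers: "dx", "dy", "dz": the shift along the world's x, y, z in m; "yaw": the turn about the world's z in rad. A call has 1 to 20 rows; each row shifts and turns the commanded pose from where the row before left it; what a row does not reach is not made up. A row lasts 1/10 s, in which the tool goes at most 50 mm and 8.59 degrees, less where a joint would pass 70% of its speed; a pose out of reach is approached as far as the arm can. A call with a gripper value outside its range is refused whole. "jaw" is the finger opening in m, from 0 to 0.093, set as the call begins (left out, the last holds). The fingers move at their own pace and stop on an object; the grip force is fixed at half the most. Time passes only in rows, so rows that do not move let the fingers close. It gives the time, the measured TCP pose, the force, the opening and the grip force at its end, in the units of the state.
- robot.state(): the state, without advancing time (a new reading comes with each control period).
- robot.get_image(name): name is "scene" or "top"; returns the picture (480x640x3 uint8, red, green, blue); there is no depth.
- robot.calibration(name): a dict with "fov_y" (degrees; the focal length in pixels is half the picture's height over the tangent of half this angle, whatever the lens; pixels are square), "cx", "cy" (the principal point, pixels), "k1" (the pictures are not rectified: a ray, as slopes to the right and down, at radius r is drawn at 1 + k1 r^2 times it, then the intrinsics apply), "cam_to_world" (4x4, takes a point from camera to world coordinates). Camera axes: x right, y up, looking along -z (the intrinsics and any distortion apply to the point x, -y, -z); pixel columns grow to the right and rows downward; lengths in m; the calibration is good to about 2 mm. A picture is of the moment at which its call begins. calibration takes no time and is no camera call.
- robot.sign_off(): hands the job in; it is judged then, once.
The state is a dict: "clock": time; "qpos": joint angles; "joint_vel": joint speeds; "joint_torque": joint torques, N m; "eef_pos": TCP position; "tool_rot": TCP orientation; "ft_force": force on the tool from outside, world axes, zero at the start; "torque": the same for the moment, N m; "width": finger opening in m; "finger_force": force on a finger pad.
Only numpy, scipy, OpenCV 4.12 (cv2) and the standard library are available. Lean on these libraries where they do the work, as an engineer would, in place of code of your own. Each camera call takes 0.05 s, during which the arm holds its last target. There are 200 camera calls.

## Task

Swing the headstock's lever upright so that the flat on the spindle faces the locking screw above it. Then take the T-handled hex key out of its block, seat it in the screw's socket and turn it clockwise until the screw is snug on the flat: do not lean hard on the key while feeling for the socket and do not overtighten. Let go and leave the key standing in the screw, and leave the offcut, gouge and mallet where they are.

Things in the scene. Friction and masses are not known exactly. Their poses are not given: they have to be found in the camera images.
- headstock: Grey headstock fixed to the bench. Origin: underside of its 120 x 160 x 20 mm dark base, straight below the locking screw. y runs along the spindle, whose axis is 75 mm up; z up. Screw block 50 (x) x 44 (y) mm, top 108 mm up, at y = 0; second bearing, 22 mm wide, top 95 mm up, at y = 90 mm; a wooden finial, 50 mm thick, on the spindle from y = -38 to -150 mm.
- spindle: Steel spindle, 28 mm in diameter with a 14 mm wide flat along it (12 mm from the axis), to be seen between the two bearings. Origin on its axis below the screw; its y axis is the spindle's axis, its z axis points out of the flat and along the lever.
- spindle_turn (a joint): Angle of the spindle: 0 when the flat faces straight up to the screw and the lever stands upright; positive when the lever leans to the headstock's -x side. It starts between 0.5 and 1.2. Stiff (0.15 N m): stays where it is left.
- lever_ball (a point): Centre of the black ball, 28 mm across, at the end of the lever: a 12 mm steel rod on the spindle at headstock y = 130 mm. The ball's centre is 100 mm from the spindle's axis. It can be pinched from above along the spindle's axis and turns between the fingers, or be pushed.
- setscrew: Screw upright in the top of the screw block. Clockwise from above sinks it 3 mm per rad (fast thread). It runs at 0.12 N m while moving, 0 to 0.06 when paused; 0.75 to 1.4 rad from its start (after 0.15 rad of play of the key) it meets the flat. Snug: the torque has risen 0.12 to 0.2 N m above free running, felt the same way (40 to 65 N on the flat); 0.3 (100 N) marks it. Friction holds it.
- key: T-handled hex key: dark hexagonal steel shank 19 mm across flats with a black cross bar on top, about 390 g. Origin at the centre of the shank's lower end; z up along the shank to the bar; x along the bar, and the x axis is square to one flat of the hexagon. The lowest 6 mm taper to 13 mm across flats as a lead-in.
- key_grip (a point): Centre of the key's cross bar, 90 mm long (key x), 24 mm wide (y) and 18 mm high (z), 100 mm above the key's lower end. Axes as the key's.
- key_tip (a point): Centre of the lower end of the key's shank.
- key_block: Fixed wooden block 60 x 60 x 50 mm with a 22 x 24 mm hole, 40 mm deep, in which the key stands upright (the key's lower end 10 mm above the bench, so lift it 45 mm to clear). Origin: centre of its underside.
- offcut: Bystander: loose wooden offcut 90 x 55 x 45 mm. Origin: centre of its underside.
- gouge: Bystander: carving gouge, 215 mm long, 26 mm high, lying on the bench behind the headstock, handle to its -x. Origin: under its middle.
- mallet: Bystander: wooden carver's mallet lying on the bench, head 110 x 65 x 70 mm to its +x. Origin: under the start of the head.
- socket (a point): Centre of the mouth of the screw's hexagonal socket, on the screw's axis, about 134 mm above the bench: 20 mm across flats, 16 mm deep, open at the top, in a steel head 35 mm across. z up; the x axis points square to one flat of the hexagon (repeats every 60 degrees).
Things that resemble listed ones, but are neither listed nor needed, are in the scene too. Leave any brown, pink or turquoise look-alike of the key alone.

How it is judged:
By the outcome, as a careful person would: the job done as asked, in the order asked, and still so for the second after the job is handed in, with the robot touching nothing.
It also fails if it takes over 72 s, if anything falls off the work surface, if the arm or the gripper's body presses on something with over 40 N, if the wrist force passes 120 N, or if a joint passes its speed limit or range.

## Working session

There is one attempt and no reset: what is moved stays moved. The work goes in short steps, Python scripts to look and compute and a tool call to move; the robot and the scene stay as the last step left them, time stands still between calls to the robot, and variables do not carry over. Pictures are saved under pics/ and viewed, at most 10 in all, crops included, and the job is handed in when it is done.

Besides the shell and the picture viewer there is one more tool, called as a command line: name --argument value ..., lists and objects as JSON in quotes. play_rows: Moves the arm, as the interface text tells. Its arguments: {"type":"object","properties":{"plan":{"type":"array"},"jaw":{"type":"number"}},"required":["plan"]}

```bash
mkdir -p pics; ls; cat > h.py <<'E'
import numpy as np, cv2
from rig import robot
def K(n):
    c=robot.calibration(n); f=240/np.tan(np.radians(c["fov_y"])/2)
    return np.array([[f,0,c["cx"]],[0,f,c["cy"]],[0,0,1]]),np.array([c["k1"],0,0,0.]),np.array(c["cam_to_world"])
def ray(n,u,v):
    k,d,T=K(n); p=cv2.undistortPoints(np.array([[[u,v]]],float),k,d)[0,0]
    return T[:3,3],T[:3,:3]@np.array([p[0],-p[1],-1])
def atz(n,u,v,z):
    o,r=ray(n,u,v); return o+r*(z-o[2])/r[2]
def proj(n,P):
    k,d,T=K(n); q=(np.atleast_2d(P)-T[:3,3])@T[:3,:3]; q=q*[1,-1,-1]
    return cv2.projectPoints(q,np.zeros(3),np.zeros(3),k,d)[0][:,0]
def tri(a,b):
    (o1,r1),(o2,r2)=ray("scene",*a),ray("top",*b)
    s=np.linalg.lstsq(np.c_[r1,-r2],o2-o1,rcond=None)[0]
    p,q=o1+s[0]*r1,o2+s[1]*r2
    return (p+q)/2,np.linalg.norm(p-q)
def snap(n,f): 
    im=robot.get_image(n)[:,:,::-1].copy(); cv2.imwrite("pics/"+f,im); return im
E
python3 - <<'E'
from h import *
snap("scene","s0.png");snap("top","t0.png")
for n in("scene","top"):print(K(n))
print(robot.state(),robot.grasp_offset)
E
```

```text
pics
(array([[577.11662559,   0.        , 315.30339288],
       [  0.        , 577.11662559, 239.94411431],
       [  0.        ,   0.        ,   1.        ]]), array([-0.17131485,  0.        ,  0.        ,  0.        ]), array([[-0.59526058, -0.43996973,  0.67237749,  1.28633376],
       [ 0.8034947 , -0.33405718,  0.4927495 ,  0.57484692],
       [ 0.00781767,  0.8335661 ,  0.55236441,  0.74025508],
       [ 0.        ,  0.        ,  0.        ,  1.        ]]))
(array([[491.76003901,   0.        , 317.62389726],
       [  0.        , 491.76003901, 241.57640372],
       [  0.        ,   0.        ,   1.        ]]), array([-0.12152665,  0.        ,  0.        ,  0.        ]), array([[ 0.03456463,  0.97272827, -0.22935781,  0.27329072],
       [-0.99939412,  0.03270423, -0.01190871,  0.00128397],
       [-0.00408297,  0.22963047,  0.97326932,  1.20070841],
       [ 0.        ,  0.        ,  0.        ,  1.        ]]))
{'clock': 0.1, 'qpos': array([ 1.11649926,  0.61581414, -0.01260257,  1.42473902,  0.00811374,
        1.10339036, -0.04039314]), 'joint_vel': array([-0.00094349, -0.000659  ,  0.00247384, -0.00313966, -0.00267725,
        0.00047462, -0.00156946]), 'joint_torque': array([ 1.14341034e-03, -4.60041153e+01,  2.09845640e-01, -1.66245174e+01,
       -6.12255209e-02,  1.69109384e-02,  1.04479509e-04]), 'eef_pos': array([ 0.26936845, -0.59077563,  0.21760237]), 'tool_rot': array([ 9.77203022e-01,  2.12303863e-01, -2.67845899e-04, -1.11857369e-03]), 'ft_force': array([-0.43163609, -0.58873555,  0.50681021]), 'torque': array([0.03226682, 0.00409692, 0.03419233]), 'finger_force': 0.0, 'width': 0.09292478450668465} 0.0188
```

View pics/s0.png

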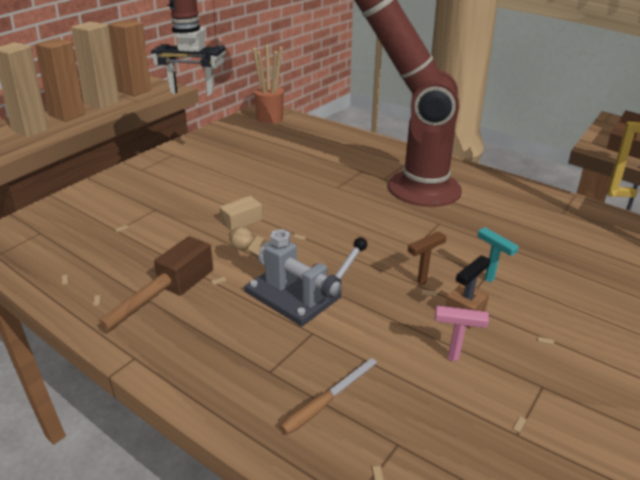

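View pics/t0.png

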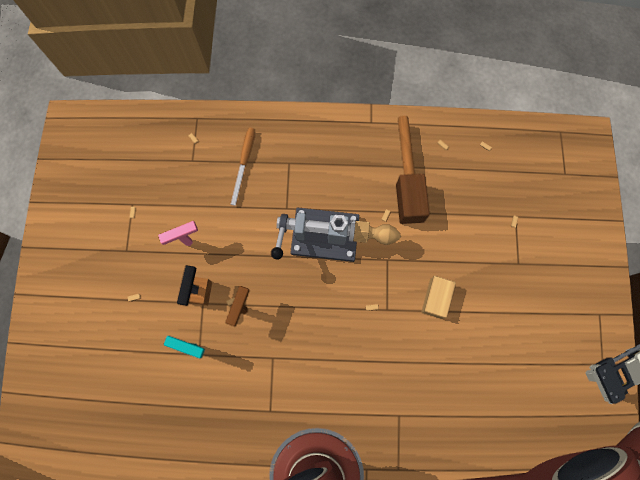

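The scene picture shows the black key at (473,270), the headstock screw at (280,237) and the lever ball at (360,243). In the top picture they are at (187,285), (339,222) and (277,253). The pink, brown and turquoise look-alikes stand around the key. I'll enlarge those areas.

```bash
python3 - <<'E'
from h import *
s=cv2.imread("pics/s0.png");t=cv2.imread("pics/t0.png")
c=lambda im,x,y,w,h,k:cv2.resize(im[y:y+h,x:x+w],None,fx=k,fy=k,interpolation=cv2.INTER_CUBIC)
a=np.hstack([c(s,235,220,80,60,5),c(s,430,235,80,60,5)])
b=np.hstack([c(t,300,200,80,60,5),c(t,150,255,80,60,5)])
cv2.imwrite("pics/c0.png",np.vstack([a,b]))
E
```

```text
(no output)
```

View pics/c0.png

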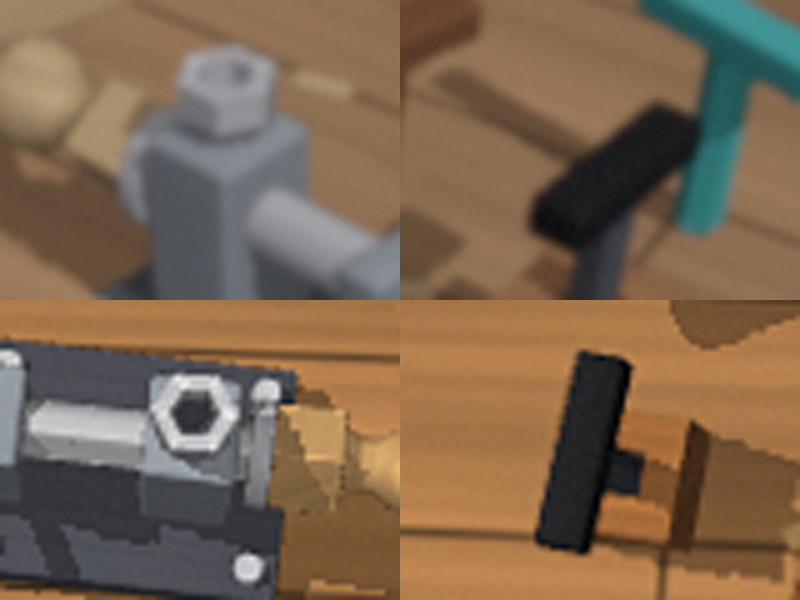

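Zoomed: the socket centre is at top (338.8,222.0) and scene (279,234). The socket's hex corners point left and right in the top image. The key's bar centre is at about top (186.4,285), running roughly along world x. Next I'll measure these.

```bash
cat > fit.py <<'E'
from h import *
from scipy.optimize import minimize
def box(p,yaw,L,tilt=(0,0)):
    c,s=np.cos(yaw),np.sin(yaw); R=np.array([[c,-s,0],[s,c,0],[0,0,1]])
    g=np.array([[i,j,k] for i in(-.5,.5) for j in(-.5,.5) for k in(-.5,.5)])*L
    return g@R.T+p
def sil(n,P,k=4):
    m=np.zeros((480*k,640*k),np.uint8); h=cv2.convexHull(((proj(n,P)+.5)*k).astype(np.float32)).astype(np.int32)
    cv2.fillConvexPoly(m,h,1); return cv2.resize(m.astype(np.float32),(640,480),interpolation=cv2.INTER_AREA)
def blob(im,u,v,th=45):
    m=(im.max(2)<th).astype(np.uint8); n,l,st,c=cv2.connectedComponentsWithStats(m)
    ys,xs=np.where(m); i=np.argmin((xs-u)**2+(ys-v)**2); j=l[ys[i],xs[i]]
    return (l==j).astype(np.float32),c[j],st[j]
def hexfit(): pass
E
python3 - <<'E'
from fit import *
s=cv2.imread("pics/s0.png");t=cv2.imread("pics/t0.png")
bs,cs,ss=blob(s,360,243);bt,ct,st=blob(t,277,253)
print("ball",ss,st,cs,ct,tri(cs,ct))
p=tri((279,234),(338.8,222.0));print("socket",p,atz("top",338.8,222,.134))
for uv in((359,214),(354.6,259.2),(297,208),(291,256)):print("base",atz("top",*uv,.02))
ms,a,_=blob(s,473,270);mt,b,_=blob(t,187,285);print(_,a,b,tri(a,b))
def cost(q):
    P=box([q[0],q[1],.110],q[2],[.09,.024,.018]); return abs(sil("top",P)-mt)[250:320,150:230].sum()+abs(sil("scene",P)-ms)[240:300,440:500].sum()
p0=tri(a,b)[0]
r=min((minimize(cost,[p0[0],p0[1],y],method="Nelder-Mead",options=dict(initial_simplex=[[p0[0],p0[1],y],[p0[0]+.01,p0[1],y],[p0[0],p0[1]+.01,y],[p0[0],p0[1],y+.2]])) for y in(-.3,0,.3)),key=lambda r:r.fun)
print("key",r.x,r.fun,mt.sum(),ms.sum())
# hex head top outline corners (top view), z=.134
for x,y in((150,112),(172,76),(222,78),(240,112),(222,150),(172,150)):
    w=atz("top",300+(x+.5)/5-.5,200+(y+.5)/5-.5,.134); print("hex",w)
E
```

```text
ball [355 239  11  11  88] [272 248  11  11 101] [360.21590909 243.5       ] [276.87128713 253.        ] (array([0.49740607, 0.10394203, 0.12691037]), np.float64(0.001318530859817718))
socket (array([ 0.57271201, -0.03315592,  0.13334257]), np.float64(0.003420039698696291)) [ 0.57150694 -0.03172792  0.134     ]
base [ 0.62586777 -0.08529509  0.02      ]
base [ 0.51028198 -0.07625073  0.02      ]
base [0.63632444 0.07045585 0.02      ]
base [0.51302892 0.07971119 0.02      ]
[177 266  22  40 474] [472.5210643  270.74279379] [187.15822785 285.76582278] (array([0.41895782, 0.30583149, 0.10544393]), np.float64(0.0013388363045126952))
key [ 0.41967503  0.30664643 -0.06302087] 289.125 474.0 451.0
hex [ 0.57080775 -0.01103372  0.134     ]
hex [ 0.58801035 -0.02048212  0.134     ]
hex [ 0.58783697 -0.04308301  0.134     ]
hex [ 0.57217966 -0.05153061  0.134     ]
hex [ 0.5542279  -0.04381447  0.134     ]
hex [ 0.55347075 -0.02140162  0.134     ]
```

```bash
python3 - <<'E'
from fit import *
t=cv2.imread("pics/t0.png");s=cv2.imread("pics/s0.png")
f=lambda x,y,ox,oy:(ox+(x+.5)/5-.5,oy+(y+.5)/5-.5)
P=[atz("top",*f(x,y,150,255),.119) for x,y in((178,50),(232,62),(188,253),(137,242))]
print("bar",np.round(P,4))
# edge-optimising fits: multi-start differential evolution
from scipy.optimize import differential_evolution as DE
ms=(s.max(2)<45).astype(float);mt=(t.max(2)<45).astype(float)
def cost(q):
    B=box([q[0],q[1],.110],q[2],[.09,.024,.018]);a,b=sil("top",B),sil("scene",B)
    return (abs(a-mt)[255:308,170:194].sum()+ (abs(b-ms))[250:284,452:492].sum())
r=DE(cost,[(.40,.44),(.29,.32),(-.5,.3)],seed=0,maxiter=25,popsize=8,polish=False);print("key",r.x,r.fun)
g=t.max(2).astype(float)[205:240,325:353]
def hx(q,R):
    an=q[2]+np.pi/6+np.arange(6)*np.pi/3
    return sil("top",np.c_[q[0]+R*np.cos(an),q[1]+R*np.sin(an),np.full(6,.134)])[205:240,325:353]
def c2(q):
    a=hx(q,.035/3**.5);b=hx(q,.020/3**.5); w=a-b
    W=g/255; return -( (w*W).sum()/w.sum()-(b*W).sum()/b.sum())
r=DE(c2,[(.56,.585),(-.045,-.02),(-.52,.52)],seed=0,maxiter=40,popsize=8,polish=False);print("sock",r.x,r.fun)
E
```

```text
bar [[0.4648 0.3116 0.119 ]
 [0.4602 0.2863 0.119 ]
 [0.3735 0.2987 0.119 ]
 [0.3774 0.3223 0.119 ]]
key [ 0.4210007   0.30520916 -0.12091414] 232.5625
sock [ 0.57134559 -0.03081855  0.0150058 ] -0.4491012100364169
```

play_rows --plan '[{"dx": 0.02,"dy": 0.02,"dz": 0.015,"yaw": 0.13},{"dx": 0.02,"dy": 0.03,"dz": 0.015,"yaw": 0.13},{"dx": 0.02,"dy": 0.035,"dz": 0.01,"yaw": 0.13},{"dx": 0.02,"dy": 0.035,"dz": 0,"yaw": 0.13},{"dx": 0.02,"dy": 0.035,"dz": 0,"yaw": 0.13},{"dx": 0.02,"dy": 0.035,"dz": 0,"yaw": 0.13},{"dx": 0.02,"dy": 0.035,"dz": 0,"yaw": 0.13},{"dx": 0.02,"dy": 0.035,"dz": 0,"yaw": 0.13},{"dx": 0.02,"dy": 0.035,"dz": 0,"yaw": 0.13},{"dx": 0.02,"dy": 0.035,"yaw": 0.13},{"dx": 0.01,"dy": 0.035,"yaw": 0.13},{"dx": 0.01,"dy": 0.04,"yaw": 0.13},{"dx": 0.005,"dy": 0.04,"yaw": 0.13},{"dx": 0,"dy": 0.04,"yaw": 0.13},{"dx": 0,"dy": 0.04,"yaw": 0.13},{"dx": 0,"dy": 0.04,"yaw": 0.13},{"dx": 0,"dy": 0.04,"yaw": 0.13},{"dx": 0,"dy": 0.04,"yaw": 0.13},{"dx": 0,"dy": 0.03,"yaw": 0.13},{"dx": 0,"dy": 0.02,"yaw": 0.13}]' --jaw 0.06

```text
invalid input
```

play_rows --plan '[{"dx": 0.02,"dy": 0.02,"dz": 0.015,"yaw": 0.13},{"dx": 0.02,"dy": 0.03,"dz": 0.015,"yaw": 0.13},{"dx": 0.02,"dy": 0.035,"dz": 0.01,"yaw": 0.13}]' --jaw 0.06

```text
clock: 0.4
eef_pos: [0.33, -0.5062, 0.2588]
tool_rot: [0.917, 0.399, -0.0, 0.0]
ft_force: [0.5, -0.7, 0.7]
width: 0.0733
finger_force: 0.0
```

play_rows --plan '[{"dx": 0.02,"dy": 0.035,"dz": 0.0,"yaw": 0.132},{"dx": 0.02,"dy": 0.035,"dz": 0.0,"yaw": 0.132},{"dx": 0.02,"dy": 0.035,"dz": 0.0,"yaw": 0.132},{"dx": 0.02,"dy": 0.035,"dz": 0.0,"yaw": 0.132},{"dx": 0.02,"dy": 0.035,"dz": 0.0,"yaw": 0.132},{"dx": 0.02,"dy": 0.035,"dz": 0.0,"yaw": 0.132},{"dx": 0.02,"dy": 0.035,"dz": 0.0,"yaw": 0.132},{"dx": 0.01,"dy": 0.04,"dz": 0.0,"yaw": 0.132},{"dx": 0.01,"dy": 0.04,"dz": 0.0,"yaw": 0.132},{"dx": 0.007,"dy": 0.04,"dz": 0.0,"yaw": 0.132},{"dx": 0.0,"dy": 0.04,"dz": 0.0,"yaw": 0.132},{"dx": 0.0,"dy": 0.04,"dz": 0.0,"yaw": 0.132},{"dx": 0.0,"dy": 0.04,"dz": 0.0,"yaw": 0.132},{"dx": 0.0,"dy": 0.04,"dz": 0.0,"yaw": 0.132},{"dx": 0.0,"dy": 0.04,"dz": 0.0,"yaw": 0.132},{"dx": 0.0,"dy": 0.03,"dz": -0.02,"yaw": 0.132},{"dx": 0.0,"dy": 0.015,"dz": -0.03,"yaw": 0.138}]' --jaw 0.06

```text
clock: 2.1
eef_pos: [0.4973, 0.1078, 0.2097]
tool_rot: [0.032, 0.999, 0.001, 0.002]
ft_force: [-0.2, -0.2, -0.4]
width: 0.0601
finger_force: 0.0
```

play_rows --plan '[{"dx": 0.0,"dy": -0.004,"dz": -0.03,"yaw": 0.0},{"dx": 0.0,"dy": 0.0,"dz": -0.03,"yaw": 0.0},{"dx": 0.0,"dy": 0.0,"dz": -0.025,"yaw": 0.0},{"dx": 0.0,"dy": 0.0,"dz": -0.016,"yaw": 0.0},{"dx": 0.0,"dy": 0.0,"dz": 0.0,"yaw": 0.0}]'

```text
clock: 2.6
eef_pos: [0.4949, 0.0987, 0.1054]
tool_rot: [0.037, 0.999, -0.001, -0.003]
ft_force: [0.5, 0.7, -0.2]
width: 0.06
finger_force: 0.0
```

play_rows --plan '[{"dx": 0.0,"dy": 0.0,"dz": 0.0,"yaw": 0.0},{"dx": 0.0,"dy": 0.0,"dz": 0.0,"yaw": 0.0},{"dx": 0.0,"dy": 0.0,"dz": 0.0,"yaw": 0.0},{"dx": 0.0,"dy": 0.0,"dz": 0.0,"yaw": 0.0},{"dx": 0.0,"dy": 0.0,"dz": 0.0,"yaw": 0.0},{"dx": 0.0,"dy": 0.0,"dz": 0.0,"yaw": 0.0}]' --jaw 0.015

```text
clock: 3.2
eef_pos: [0.4981, 0.1051, 0.109]
tool_rot: [0.035, 0.999, 0.005, 0.002]
ft_force: [1.5, 8.0, -2.2]
width: 0.0268
finger_force: 30.0
```

play_rows --plan '[{"dx": 0.0058,"dy": -0.0004,"dz": 0.0083,"yaw": 0.0},{"dx": 0.0066,"dy": -0.0005,"dz": 0.0077,"yaw": 0.0},{"dx": 0.0073,"dy": -0.0005,"dz": 0.007,"yaw": 0.0},{"dx": 0.008,"dy": -0.0006,"dz": 0.0062,"yaw": 0.0},{"dx": 0.0086,"dy": -0.0006,"dz": 0.0054,"yaw": 0.0},{"dx": 0.0091,"dy": -0.0007,"dz": 0.0045,"yaw": 0.0},{"dx": 0.0095,"dy": -0.0007,"dz": 0.0035,"yaw": 0.0},{"dx": 0.0098,"dy": -0.0007,"dz": 0.0026,"yaw": 0.0},{"dx": 0.01,"dy": -0.0008,"dz": 0.0015,"yaw": 0.0},{"dx": 0.0101,"dy": -0.0008,"dz": 0.0005,"yaw": 0.0},{"dx": 0.0,"dy": 0.0,"dz": 0.0,"yaw": 0.0},{"dx": 0.0,"dy": 0.0,"dz": 0.0,"yaw": 0.0},{"dx": 0.0,"dy": 0.0,"dz": 0.0,"yaw": 0.0}]'

```text
clock: 4.5
eef_pos: [0.5825, 0.0982, 0.1566]
tool_rot: [0.036, 0.999, 0.004, 0.002]
ft_force: [1.2, 5.5, 1.3]
width: 0.0267
finger_force: 30.0
```

```bash
python3 - <<'E'
from h import *
print(robot.state()["torque"],robot.state()["ft_force"])
t=snap("top","t1.png");s=snap("scene","s1.png")
c=lambda im,x,y,w,h,k:cv2.resize(im[y:y+h,x:x+w],None,fx=k,fy=k,interpolation=cv2.INTER_CUBIC)
cv2.imwrite("pics/c1.png",np.hstack([c(t,255,180,100,100,4),c(s,270,180,100,100,4)]))
E
```

```text
[ 1.34736491 -0.26310256 -0.04351338] [1.21836412 5.53968664 1.30351576]
```

View pics/c1.png

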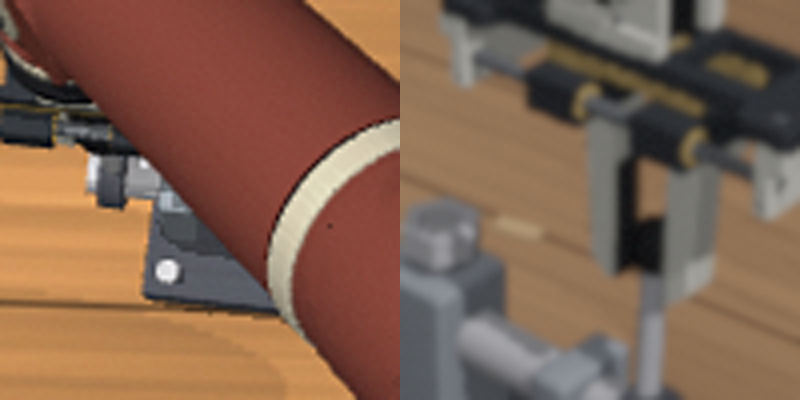

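The lever stands about upright, with the ball between the fingers. Next I'll release it, rise and go above the key.

play_rows --plan '[{"dx": 0.0,"dy": 0.0,"dz": 0.0,"yaw": 0.0},{"dx": 0.0,"dy": 0.0,"dz": 0.0,"yaw": 0.0},{"dx": 0.0,"dy": 0.0,"dz": 0.0,"yaw": 0.0},{"dx": 0.0,"dy": 0.0,"dz": 0.02,"yaw": 0.0},{"dx": 0.0,"dy": 0.0,"dz": 0.03,"yaw": 0.0},{"dx": 0.0,"dy": 0.0,"dz": 0.03,"yaw": 0.0},{"dx": -0.02,"dy": 0.025,"dz": 0.0,"yaw": -0.01},{"dx": -0.025,"dy": 0.032,"dz": 0.0,"yaw": -0.01},{"dx": -0.03,"dy": 0.04,"dz": 0.0,"yaw": -0.01},{"dx": -0.03,"dy": 0.04,"dz": 0.0,"yaw": -0.01},{"dx": -0.03,"dy": 0.04,"dz": -0.02,"yaw": -0.01},{"dx": -0.028,"dy": 0.03,"dz": -0.02,"yaw": -0.01},{"dx": 0.0,"dy": 0.0,"dz": 0.0,"yaw": 0.0}]' --jaw 0.06

```text
clock: 5.9
eef_pos: [0.4143, 0.3007, 0.1949]
tool_rot: [0.061, 0.998, -0.001, -0.003]
ft_force: [0.5, -0.2, 0.8]
width: 0.06
finger_force: 0.0
```

```bash
python3 - <<'E'
from fit import *
t=snap("top","t2.png");s=snap("scene","s2.png")
C=np.array([.5713,-.031,0]);Y=np.array([.075,.997,0]);X=np.array([.997,-.075,0])
B=C+.13*Y+[0,0,.175]
print("pred",B,proj("top",B),proj("scene",B))
for n,im in(("top",t),("scene",s)):
    u,v=proj(n,B)[0]
    print(n,blob(im,u,v,50)[1:])
S=lambda im,n,k=4:(lambda u,v:cv2.resize(im[int(v)-30:int(v)+70,int(u)-60:int(u)+40],None,fx=k,fy=k,interpolation=cv2.INTER_CUBIC))(*proj(n,B)[0])
cv2.imwrite("pics/c2.png",np.hstack([S(t,"top"),S(s,"scene")]))
E
```

```text
pred [0.58105 0.09861 0.175  ] [[279.78137025 210.81490551]] [[333.81267537 240.9520036 ]]
top (array([280.05769231, 212.29807692]), array([275, 207,  11,  12, 104], dtype=int32))
scene (array([333.58219178, 240.75342466]), array([327, 234,  14,  14, 146], dtype=int32))
```

View pics/c2.png

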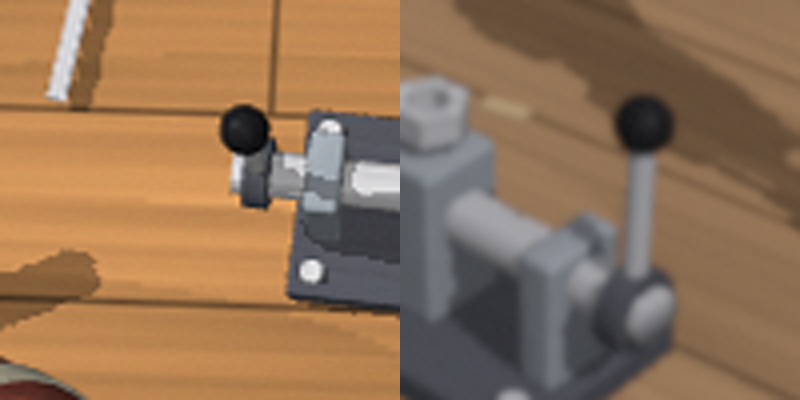

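```bash
python3 - <<'E'
from fit import *
from scipy.optimize import least_squares
b1,g=tri((333.58,240.75),(280.06,212.30));b0=np.array([.49741,.10394,.12691]);print("ball",b1,g)
s=np.array([.5714,-.0312])
def f(q):
    x,y,w,t0,t1=q; X=np.array([np.cos(w),np.sin(w)]);Y=np.array([-X[1],X[0]]);o=[]
    for t,b in((t0,b0),(t1,b1)): o+=list(np.r_[np.array([x,y])+.13*Y-.1*np.sin(t)*X,.075+.1*np.cos(t)]-b)
    return np.r_[o,np.array([x,y])-s]
r=least_squares(f,[*s,-.07,1,0.01]);print(r.x,r.fun*1e3)
print(robot.state()["eef_pos"],robot.state()["tool_rot"])
E
```

```text
ball [0.57855686 0.09732508 0.17348531] 0.001513969120998574
[ 0.57164486 -0.03211658 -0.08183512  1.02310775  0.037472  ] [-0.22577131  0.48707277  0.16152852 -0.01909086  0.42951041  1.44449147
  0.24486217 -0.91658318]
[0.4200895  0.29701838 0.19585847] [ 6.57999416e-02  9.97832140e-01 -1.15795929e-03 -2.15265146e-04]
```

The ball fit says the lever is still about 0.035 rad short. I'll go back and nudge it before taking the key.

play_rows --plan '[{"dx": 0.025,"dy": -0.03,"dz": 0.02,"yaw": 0.01},{"dx": 0.03,"dy": -0.04,"dz": 0.02,"yaw": 0.01},{"dx": 0.03,"dy": -0.04,"dz": 0.0,"yaw": 0.01},{"dx": 0.03,"dy": -0.04,"dz": 0.0,"yaw": 0.01},{"dx": 0.025,"dy": -0.032,"dz": 0.0,"yaw": 0.01},{"dx": 0.019,"dy": -0.025,"dz": 0.0,"yaw": 0.01},{"dx": 0.0,"dy": 0.0,"dz": -0.03,"yaw": 0.0},{"dx": 0.0,"dy": 0.0,"dz": -0.03,"yaw": 0.0},{"dx": 0.0,"dy": 0.0,"dz": -0.02,"yaw": 0.0},{"dx": 0.0,"dy": 0.0,"dz": 0.0,"yaw": 0.0},{"dx": 0.0,"dy": 0.0,"dz": 0.0,"yaw": 0.0}]' --jaw 0.06

```text
clock: 7.1
eef_pos: [0.5784, 0.0915, 0.1553]
tool_rot: [0.038, 0.999, -0.0, 0.0]
ft_force: [1.4, 0.2, 0.5]
width: 0.0597
finger_force: 0.0
```

play_rows --plan '[{"dx": 0.0,"dy": 0.0,"dz": 0.0,"yaw": 0.0},{"dx": 0.0,"dy": 0.0,"dz": 0.0,"yaw": 0.0},{"dx": 0.0,"dy": 0.0,"dz": 0.0,"yaw": 0.0},{"dx": 0.0,"dy": 0.0,"dz": 0.0,"yaw": 0.0},{"dx": 0.0,"dy": 0.0,"dz": 0.0,"yaw": 0.0},{"dx": 0.0015,"dy": 0.0,"dz": 0.0,"yaw": 0.0},{"dx": 0.002,"dy": 0.0,"dz": 0.0,"yaw": 0.0},{"dx": 0.0,"dy": 0.0,"dz": 0.0,"yaw": 0.0},{"dx": 0.0,"dy": 0.0,"dz": 0.0,"yaw": 0.0},{"dx": 0.0,"dy": 0.0,"dz": 0.0,"yaw": 0.0}]' --jaw 0.015

```text
clock: 8.1
eef_pos: [0.5806, 0.0983, 0.1558]
tool_rot: [0.035, 0.999, 0.004, 0.0]
ft_force: [-0.8, 4.9, 0.7]
width: 0.0267
finger_force: 30.0
```

play_rows --plan '[{"dx": 0.0,"dy": 0.0,"dz": 0.0,"yaw": 0.0},{"dx": 0.0,"dy": 0.0,"dz": 0.0,"yaw": 0.0},{"dx": 0.0,"dy": 0.0,"dz": 0.0,"yaw": 0.0},{"dx": 0.0,"dy": 0.0,"dz": 0.02,"yaw": 0.0},{"dx": 0.0,"dy": 0.0,"dz": 0.03,"yaw": 0.0},{"dx": 0.0,"dy": 0.0,"dz": 0.03,"yaw": 0.0},{"dx": -0.02,"dy": 0.025,"dz": 0.0,"yaw": -0.01},{"dx": -0.025,"dy": 0.032,"dz": 0.0,"yaw": -0.01},{"dx": -0.03,"dy": 0.04,"dz": 0.0,"yaw": -0.01},{"dx": -0.03,"dy": 0.04,"dz": 0.0,"yaw": -0.01},{"dx": -0.03,"dy": 0.04,"dz": -0.02,"yaw": -0.01},{"dx": -0.027,"dy": 0.03,"dz": -0.02,"yaw": -0.01},{"dx": 0.0,"dy": 0.0,"dz": 0.0,"yaw": 0.0},{"dx": 0.0,"dy": 0.0,"dz": 0.0,"yaw": 0.0}]' --jaw 0.06

```text
clock: 9.5
eef_pos: [0.4208, 0.2973, 0.196]
tool_rot: [0.066, 0.998, -0.001, 0.0]
ft_force: [0.3, -0.4, 0.3]
width: 0.0598
finger_force: 0.0
```

```bash
python3 - <<'E'
from fit import *
t=snap("top","t3.png");s=snap("scene","s3.png")
a,b=blob(t,280,212,50)[1],blob(s,333,241,50)[1];print(a,b,tri(b,a))
for i in range(4):
    print(np.round(robot.state()["eef_pos"],4),np.round(robot.state()["tool_rot"],4)); robot.get_image("top")
E
```

```text
[280.12844037 211.29357798] [332.74468085 241.14184397] (array([0.58080992, 0.09719491, 0.17377851]), np.float64(0.0016923826365766396))
[0.4227 0.2961 0.1964] [ 6.830e-02  9.977e-01 -5.000e-04  6.000e-04]
[0.4229 0.2959 0.1965] [ 6.870e-02  9.976e-01 -3.000e-04  6.000e-04]
[0.4228 0.296  0.1965] [ 6.870e-02  9.976e-01 -2.000e-04  6.000e-04]
[0.4226 0.2961 0.1965] [ 6.860e-02  9.976e-01 -1.000e-04  5.000e-04]
```

play_rows --plan '[{"dx": -0.0025,"dy": 0.009,"dz": 0.0,"yaw": 0.0},{"dx": 0.0,"dy": 0.0,"dz": -0.03,"yaw": 0.0},{"dx": 0.0,"dy": 0.0,"dz": -0.03,"yaw": 0.0},{"dx": 0.0,"dy": 0.0,"dz": -0.025,"yaw": 0.0},{"dx": 0.0,"dy": 0.0,"dz": -0.015,"yaw": 0.0},{"dx": 0.0,"dy": 0.0,"dz": -0.005,"yaw": 0.0},{"dx": 0.0,"dy": 0.0,"dz": 0.0,"yaw": 0.0},{"dx": 0.0,"dy": 0.0,"dz": 0.0,"yaw": 0.0},{"dx": 0.0,"dy": 0.0,"dz": 0.0,"yaw": 0.0},{"dx": 0.0,"dy": 0.0,"dz": 0.0,"yaw": 0.0}]'

```text
clock: 10.8
eef_pos: [0.4191, 0.3068, 0.0921]
tool_rot: [0.067, 0.998, 0.001, 0.001]
ft_force: [0.3, 0.9, -0.8]
width: 0.06
finger_force: 0.0
```

play_rows --plan '[{"dx": 0.0,"dy": 0.0,"dz": 0.0,"yaw": 0.0},{"dx": 0.0,"dy": 0.0,"dz": 0.0,"yaw": 0.0},{"dx": 0.0,"dy": 0.0,"dz": 0.0,"yaw": 0.0},{"dx": 0.0,"dy": 0.0,"dz": 0.0,"yaw": 0.0},{"dx": 0.0,"dy": 0.0,"dz": 0.0,"yaw": 0.0},{"dx": 0.0,"dy": 0.0,"dz": 0.0,"yaw": 0.0},{"dx": 0.0,"dy": 0.0,"dz": 0.0,"yaw": 0.0}]' --jaw 0.01

```text
clock: 11.5
eef_pos: [0.4187, 0.3067, 0.0913]
tool_rot: [0.067, 0.998, 0.0, 0.0]
ft_force: [-0.1, 0.7, 0.7]
width: 0.0234
finger_force: 30.0
```

play_rows --plan '[{"dx": 0.0,"dy": 0.0,"dz": 0.01,"yaw": 0.0},{"dx": 0.0,"dy": 0.0,"dz": 0.02,"yaw": 0.0},{"dx": 0.0,"dy": 0.0,"dz": 0.03,"yaw": 0.0},{"dx": 0.0,"dy": 0.0,"dz": 0.04,"yaw": 0.0},{"dx": 0.0,"dy": 0.0,"dz": 0.04,"yaw": 0.0},{"dx": 0.0,"dy": -0.01,"dz": 0.04,"yaw": 0.01},{"dx": 0.01,"dy": -0.03,"dz": 0.03,"yaw": 0.02},{"dx": 0.02,"dy": -0.04,"dz": 0.01,"yaw": 0.02},{"dx": 0.02,"dy": -0.04,"dz": 0.0,"yaw": 0.02},{"dx": 0.02,"dy": -0.04,"dz": 0.0,"yaw": 0.02},{"dx": 0.02,"dy": -0.04,"dz": 0.0,"yaw": 0.02},{"dx": 0.02,"dy": -0.04,"dz": 0.0,"yaw": 0.02},{"dx": 0.02,"dy": -0.04,"dz": 0.0,"yaw": 0.023},{"dx": 0.015,"dy": -0.035,"dz": 0.0,"yaw": 0.0},{"dx": 0.0075,"dy": -0.0235,"dz": 0.0,"yaw": 0.0},{"dx": 0.0,"dy": 0.0,"dz": 0.0,"yaw": 0.0},{"dx": 0.0,"dy": 0.0,"dz": 0.0,"yaw": 0.0},{"dx": 0.0,"dy": 0.0,"dz": -0.03,"yaw": 0.0},{"dx": 0.0,"dy": 0.0,"dz": 0.0,"yaw": 0.0},{"dx": 0.0,"dy": 0.0,"dz": 0.0,"yaw": 0.0}]'

```text
clock: 13.5
eef_pos: [0.5703, -0.0306, 0.2815]
tool_rot: [-0.011, 1.0, 0.0, -0.001]
ft_force: [0.4, -0.7, -2.8]
width: 0.0237
finger_force: 30.0
```

```bash
python3 - <<'E'
from fit import *
t=snap("top","t4.png");s=snap("scene","s4.png")
st=robot.state();p=st["eef_pos"];print(p,st["tool_rot"],st["ft_force"],st["torque"])
tip=p+[0,0,.0188-.1]
print(proj("scene",tip),proj("top",tip),proj("scene",[.5714,-.0312,.134]))
c=lambda im,x,y,w,h,k:cv2.resize(im[y:y+h,x:x+w],None,fx=k,fy=k,interpolation=cv2.INTER_CUBIC)
cv2.imwrite("pics/c4.png",np.hstack([c(s,240,160,80,100,5),c(t,290,180,80,100,5)]))
E
```

```text
[ 0.57149623 -0.0307885   0.28265234] [-1.04421179e-02  9.99945026e-01  1.98597593e-04  9.31339519e-04] [-0.19702155  0.15920837 -3.10093222] [ 0.06938388 -0.16683802 -0.02158406]
[[280.33547329 203.70557017]] [[339.5571762  213.44476766]] [[281.07550252 233.9136948 ]]
```

View pics/c4.png

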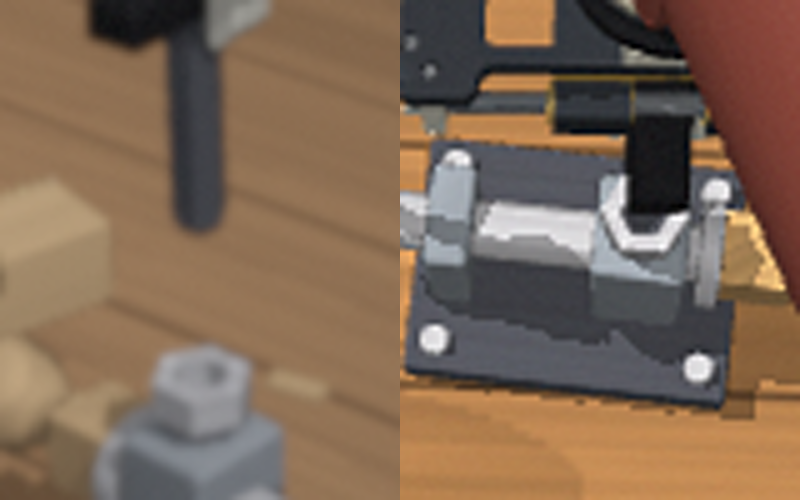

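The key hangs upright above the screw. The scene picture shows its tip centre at (278.8,204) and the socket at (281–282,234). In the top picture the bar's near end is at (341,222). I'll work out the offset along the bar.

```bash
python3 - <<'E'
from fit import *
p=np.array([.5715,-.0308,.2827])
print("bar end ->centre", atz("top",341,222,.2925)+[.045,0,0], "finger z .3015")
# initial key pose vs TCP at grasp: camera .4200,.3048 ; tcp .4187,.3067
t0=cv2.imread("pics/t4.png");s0=cv2.imread("pics/s4.png")
# shank edges in scene at several rows
g=s0.max(2).astype(int)
for v in(180,184,188,192,196,200,203,205,207):print(v,g[v,268:292])
for dx in(0,.002,.004):
  for z in(.0,.03):
    q=p+[dx,0,.0188-.1+z]; print(dx,z,proj("scene",q))
print("start bar end chk",proj("top",[.375,.3105,.119]))
E
```

```text
bar end ->centre [ 0.57233848 -0.03103701  0.2925    ] finger z .3015
180 [143 144 143 142 133 105  70  55  56  59  67  71  72  71  70  75 101 129
 140 141 141 141 141 142]
184 [143 143 143 142 131 106  72  52  55  59  66  72  71  72  70  73 101 131
 142 143 142 141 141 141]
188 [147 148 147 146 140 117  82  55  55  58  63  70  72  72  72  72  98 128
 139 140 140 140 141 142]
192 [138 136 134 133 131 117  85  56  55  60  64  71  72  72  71  69  93 123
 140 145 144 143 142 142]
196 [148 149 150 149 146 131  96  60  57  58  63  70  71  72  72  70  89 119
 137 144 147 148 148 148]
200 [147 145 145 144 141 128  97  65  55  56  62  70  72  72  70  69  86 117
 139 145 144 140 138 135]
203 [147 145 146 146 145 137 114  83  62  58  62  70  72  73  72  82 110 135
 146 148 149 150 150 149]
205 [149 148 147 147 145 143 135 120  97  81  75  71  72  80  92 110 130 141
 145 145 146 146 146 149]
207 [151 150 151 150 150 149 148 145 141 133 128 123 124 128 136 140 144 146
 147 145 145 144 144 144]
0 0.0 [[280.32880838 203.68239235]]
0 0.03 [[279.93258816 189.55221236]]
0.002 0.0 [[279.64728004 204.10900845]]
0.002 0.03 [[279.24013102 189.96712285]]
0.004 0.0 [[278.96408165 204.53670894]]
0.004 0.03 [[278.54594314 190.38311884]]
start bar end chk [[182.0728931  304.30830539]]
```

play_rows --plan '[{"dx": -0.0005,"dy": 0.0,"dz": -0.02,"yaw": 0.0},{"dx": 0.0,"dy": 0.0,"dz": -0.02,"yaw": 0.0},{"dx": 0.0,"dy": 0.0,"dz": -0.015,"yaw": 0.0},{"dx": 0.0,"dy": 0.0,"dz": -0.008,"yaw": 0.0},{"dx": 0.0,"dy": 0.0,"dz": 0.0,"yaw": 0.0},{"dx": 0.0,"dy": 0.0,"dz": 0.0,"yaw": 0.0},{"dx": 0.0,"dy": 0.0,"dz": 0.0,"yaw": 0.0}]'

```text
clock: 14.3
eef_pos: [0.5714, -0.0317, 0.2196]
tool_rot: [-0.01, 1.0, 0.0, 0.001]
ft_force: [0.4, -0.7, -3.4]
width: 0.0239
finger_force: 30.0
```

play_rows --plan '[{"dx": 0.0,"dy": 0.0,"dz": -0.0015,"yaw": 0.0},{"dx": 0.0,"dy": 0.0,"dz": -0.0015,"yaw": 0.0},{"dx": 0.0,"dy": 0.0,"dz": -0.0015,"yaw": 0.0},{"dx": 0.0,"dy": 0.0,"dz": -0.0015,"yaw": 0.0},{"dx": 0.0,"dy": 0.0,"dz": 0.0,"yaw": 0.0}]'

```text
clock: 14.8
eef_pos: [0.5704, -0.0321, 0.212]
tool_rot: [-0.01, 1.0, -0.0, -0.0]
ft_force: [0.2, -0.3, -3.7]
width: 0.0241
finger_force: 30.0
```

No contact yet, with the tip about 3 mm in. I'll keep going down.

play_rows --plan '[{"dx": 0.0,"dy": 0.0,"dz": -0.001,"yaw": 0.0},{"dx": 0.0,"dy": 0.0,"dz": -0.001,"yaw": 0.0},{"dx": 0.0,"dy": 0.0,"dz": -0.001,"yaw": 0.0},{"dx": 0.0,"dy": 0.0,"dz": 0.0,"yaw": 0.0}]'

```text
clock: 15.2
eef_pos: [0.5705, -0.0321, 0.2091]
tool_rot: [-0.01, 1.0, -0.0, -0.0]
ft_force: [0.4, -0.3, -2.5]
width: 0.0238
finger_force: 30.0
```

play_rows --plan '[{"dx": 0.0,"dy": 0.0,"dz": -0.001,"yaw": 0.0},{"dx": 0.0,"dy": 0.0,"dz": -0.001,"yaw": 0.0},{"dx": 0.0,"dy": 0.0,"dz": -0.001,"yaw": 0.0},{"dx": 0.0,"dy": 0.0,"dz": 0.0,"yaw": 0.0}]'

```text
clock: 15.6
eef_pos: [0.5705, -0.0321, 0.2061]
tool_rot: [-0.01, 1.0, -0.0, -0.0]
ft_force: [0.7, -0.6, -2.8]
width: 0.0238
finger_force: 30.0
```

play_rows --plan '[{"dx": 0.0,"dy": 0.0,"dz": -0.001,"yaw": 0.0},{"dx": 0.0,"dy": 0.0,"dz": -0.001,"yaw": 0.0},{"dx": 0.0,"dy": 0.0,"dz": -0.001,"yaw": 0.0},{"dx": 0.0,"dy": 0.0,"dz": -0.001,"yaw": 0.0},{"dx": 0.0,"dy": 0.0,"dz": 0.0,"yaw": 0.0}]'

```text
clock: 16.1
eef_pos: [0.5705, -0.0321, 0.2021]
tool_rot: [-0.01, 1.0, -0.0, -0.0]
ft_force: [0.3, -0.4, -3.3]
width: 0.0238
finger_force: 30.0
```

play_rows --plan '[{"dx": 0.0,"dy": 0.0,"dz": -0.001,"yaw": 0.0},{"dx": 0.0,"dy": 0.0,"dz": -0.001,"yaw": 0.0},{"dx": 0.0,"dy": 0.0,"dz": 0.0,"yaw": 0.0},{"dx": 0.0,"dy": 0.0,"dz": 0.0,"yaw": 0.0}]'

```text
clock: 16.5
eef_pos: [0.5706, -0.032, 0.2002]
tool_rot: [-0.01, 1.0, -0.0, -0.0]
ft_force: [-0.0, 0.3, -4.3]
width: 0.0238
finger_force: 30.0
```

```bash
cat > st.py <<'E'
from h import *
for i in range(4):
    s=robot.state();q=s["tool_rot"];y=2*np.arctan2(q[1],q[0]); print(round(s["clock"],2),"z",s["eef_pos"].round(4),"yaw",round(float(y%(2*np.pi)-np.pi),4),"F",s["ft_force"].round(2),"T",s["torque"].round(3),s["width"].round(4))
    if i<3: robot.get_image("top")
E
python3 st.py; python3 -c "
from rig import robot;print(robot.state()['qpos'])"
```

```text
[ 0.47345486  0.60688938 -0.74415064  1.66815427  0.46149883  1.05036066
  1.17349087]Traceback (most recent call last):
  File "st.py", line 3, in <module>
    s=robot.state();q=s["tool_rot"];y=2*np.arctan2(q[1],q[0]); print(round(s["clock"],2),"z",s["eef_pos"].round(4),"yaw",round(float(y%(2*np.pi)-np.pi),4),"F",s["ft_force"].round(2),"T",s["torque"].round(3),s["width"].round(4))
                                                                                                                                                                                                               ^^^^^^^^^^^^^^^^
AttributeError: 'float' object has no attribute 'round'
```

play_rows --plan '[{"dx": 0.0,"dy": 0.0,"dz": 0.0,"yaw": -0.05},{"dx": 0.0,"dy": 0.0,"dz": 0.0,"yaw": -0.05},{"dx": 0.0,"dy": 0.0,"dz": 0.0,"yaw": -0.05},{"dx": 0.0,"dy": 0.0,"dz": -0.00015,"yaw": -0.05},{"dx": 0.0,"dy": 0.0,"dz": -0.00015,"yaw": -0.05},{"dx": 0.0,"dy": 0.0,"dz": -0.00015,"yaw": -0.05},{"dx": 0.0,"dy": 0.0,"dz": -0.00015,"yaw": -0.05},{"dx": 0.0,"dy": 0.0,"dz": -0.00015,"yaw": -0.05},{"dx": 0.0,"dy": 0.0,"dz": -0.00015,"yaw": -0.05},{"dx": 0.0,"dy": 0.0,"dz": -0.00015,"yaw": -0.05}]'

```text
clock: 17.5
eef_pos: [0.5706, -0.0314, 0.1994]
tool_rot: [0.238, 0.971, 0.0, 0.0]
ft_force: [-0.3, 0.1, -3.7]
width: 0.024
finger_force: 30.0
```

```bash
sed -i 's/,s\["width"\].round(4)//' st.py; python3 st.py
```

```text
17.5 z [ 0.5706 -0.0314  0.1994] yaw -0.4816 F [-0.27  0.12 -3.74] T [ 0.204 -0.097  0.121]
17.55 z [ 0.5706 -0.0314  0.1993] yaw -0.483 F [-0.28  0.68 -2.83] T [ 0.225 -0.204 -0.032]
17.6 z [ 0.5707 -0.0314  0.1993] yaw -0.4799 F [-0.09  0.27 -2.74] T [ 0.247 -0.123 -0.001]
17.65 z [ 0.5706 -0.0314  0.1993] yaw -0.4792 F [ 0.13  0.95 -2.3 ] T [ 0.275 -0.134 -0.018]
```

play_rows --plan '[{"dx": 0.0,"dy": 0.0,"dz": -0.00015,"yaw": -0.05},{"dx": 0.0,"dy": 0.0,"dz": -0.00015,"yaw": -0.05},{"dx": 0.0,"dy": 0.0,"dz": -0.00015,"yaw": -0.05},{"dx": 0.0,"dy": 0.0,"dz": -0.00015,"yaw": -0.05}]'

```text
clock: 18.05
eef_pos: [0.5708, -0.0311, 0.1988]
tool_rot: [0.334, 0.943, 0.001, -0.0]
ft_force: [0.4, 1.8, -3.3]
width: 0.0236
finger_force: 30.0
```

```bash
sed -i 's/range(4)/range(2)/;s/i<3/i<1/' st.py; python3 st.py
```

```text
18.05 z [ 0.5708 -0.0311  0.1988] yaw -0.6807 F [ 0.44  1.76 -3.32] T [ 0.378 -0.127  0.126]
18.1 z [ 0.5707 -0.0311  0.1987] yaw -0.682 F [-0.29  1.53 -3.69] T [ 0.387 -0.237 -0.023]
```

play_rows --plan '[{"dx": 0.0,"dy": 0.0,"dz": -0.0001,"yaw": -0.03},{"dx": 0.0,"dy": 0.0,"dz": -0.0001,"yaw": -0.03}]'

```text
clock: 18.3
eef_pos: [0.5708, -0.0312, 0.1986]
tool_rot: [0.362, 0.932, 0.001, 0.0]
ft_force: [-0.1, 1.6, -2.6]
width: 0.0236
finger_force: 30.0
```

```bash
python3 st.py
```

```text
18.3 z [ 0.5708 -0.0312  0.1986] yaw -0.7412 F [-0.14  1.64 -2.56] T [ 0.588 -0.185  0.115]
18.35 z [ 0.5708 -0.0312  0.1986] yaw -0.7424 F [-0.11  0.97 -2.48] T [ 0.579 -0.238  0.061]
```

play_rows --plan '[{"dx": 0.0,"dy": 0.0,"dz": -0.0001,"yaw": -0.015},{"dx": 0.0,"dy": 0.0,"dz": 0.0,"yaw": -0.015}]'

```text
clock: 18.55
eef_pos: [0.5709, -0.0313, 0.1985]
tool_rot: [0.376, 0.927, 0.001, 0.0]
ft_force: [-0.4, 2.8, -3.6]
width: 0.0238
finger_force: 30.0
```

```bash
python3 st.py
```

```text
18.55 z [ 0.5709 -0.0313  0.1985] yaw -0.7711 F [-0.44  2.76 -3.65] T [ 0.772 -0.327  0.178]
18.6 z [ 0.5709 -0.0312  0.1985] yaw -0.7715 F [-0.19  2.02 -2.06] T [ 0.827 -0.304  0.079]
```

play_rows --plan '[{"dx": 0.0,"dy": 0.0003,"dz": 0.0,"yaw": -0.01},{"dx": 0.0,"dy": 0.0,"dz": -0.0001,"yaw": -0.01}]'

```text
clock: 18.8
eef_pos: [0.5709, -0.0313, 0.1984]
tool_rot: [0.385, 0.923, 0.0, 0.0]
ft_force: [1.2, 3.6, -1.8]
width: 0.0239
finger_force: 30.0
```

```bash
python3 st.py
```

```text
18.8 z [ 0.5709 -0.0313  0.1984] yaw -0.7911 F [ 1.15  3.64 -1.76] T [ 0.899 -0.333  0.108]
18.85 z [ 0.5709 -0.0313  0.1984] yaw -0.7915 F [ 0.86  3.34 -1.95] T [ 0.949 -0.384  0.057]
```

play_rows --plan '[{"dx": 0.0001,"dy": 0.0005,"dz": 0.0,"yaw": -0.015},{"dx": 0.0001,"dy": 0.0005,"dz": -0.0001,"yaw": -0.015}]'

```text
clock: 19.05
eef_pos: [0.5709, -0.031, 0.1983]
tool_rot: [0.4, 0.917, -0.0, 0.0]
ft_force: [2.3, 3.2, -1.5]
width: 0.0235
finger_force: 30.0
```

```bash
python3 st.py
```

```text
19.05 z [ 0.5709 -0.031   0.1983] yaw -0.8221 F [ 2.28  3.17 -1.46] T [ 0.631 -0.241  0.069]
19.1 z [ 0.5709 -0.031   0.1983] yaw -0.8224 F [ 0.47  1.95 -0.72] T [ 0.685 -0.26   0.115]
```

play_rows --plan '[{"dx": 0.0001,"dy": 0.0003,"dz": 0.0,"yaw": -0.015},{"dx": 0.0001,"dy": 0.0003,"dz": -0.0001,"yaw": -0.015}]'

```text
clock: 19.3
eef_pos: [0.571, -0.0308, 0.1982]
tool_rot: [0.413, 0.911, -0.0, 0.0]
ft_force: [-0.1, 2.2, -1.2]
width: 0.024
finger_force: 30.0
```

```bash
python3 st.py
```

```text
19.3 z [ 0.571  -0.0308  0.1982] yaw -0.8524 F [-0.14  2.22 -1.18] T [ 0.428 -0.161  0.135]
19.35 z [ 0.571  -0.0307  0.1981] yaw -0.8527 F [ 0.57  2.16 -0.12] T [ 0.452 -0.157  0.084]
```

play_rows --plan '[{"dx": 0.0001,"dy": 0.0002,"dz": 0.0,"yaw": -0.015},{"dx": 0.0001,"dy": 0.0002,"dz": -0.0001,"yaw": -0.015}]'

```text
clock: 19.55
eef_pos: [0.571, -0.0305, 0.1981]
tool_rot: [0.427, 0.904, -0.001, 0.0]
ft_force: [-0.5, 1.2, 0.8]
width: 0.0237
finger_force: 30.0
```

```bash
python3 st.py
```

```text
19.55 z [ 0.571  -0.0305  0.1981] yaw -0.8825 F [-0.47  1.22  0.75] T [0.162 0.022 0.089]
19.6 z [ 0.571  -0.0305  0.198 ] yaw -0.8828 F [-0.39  0.82  0.44] T [ 0.178 -0.029  0.075]
```

play_rows --plan '[{"dx": 0.0,"dy": 0.0,"dz": 0.0,"yaw": -0.015},{"dx": 0.0,"dy": 0.0,"dz": 0.0,"yaw": -0.015}]'

```text
clock: 19.8
eef_pos: [0.571, -0.0305, 0.198]
tool_rot: [0.441, 0.898, -0.001, 0.0]
ft_force: [-1.0, 1.3, 1.5]
width: 0.0237
finger_force: 30.0
```

```bash
python3 st.py
```

```text
19.8 z [ 0.571  -0.0305  0.198 ] yaw -0.9124 F [-0.98  1.25  1.53] T [-0.054  0.091  0.094]
19.85 z [ 0.571  -0.0304  0.1979] yaw -0.9127 F [-1.44 -0.29  1.11] T [-0.044  0.019  0.1  ]
```

play_rows --plan '[{"dx": 0.0,"dy": 0.0,"dz": 0.0,"yaw": -0.015},{"dx": 0.0,"dy": 0.0,"dz": 0.0,"yaw": -0.015}]'

```text
clock: 20.05
eef_pos: [0.571, -0.0303, 0.1979]
tool_rot: [0.454, 0.891, -0.0, -0.0]
ft_force: [-0.8, 0.4, -0.8]
width: 0.0237
finger_force: 30.0
```

```bash
python3 st.py
```

```text
20.05 z [ 0.571  -0.0303  0.1979] yaw -0.9423 F [-0.77  0.44 -0.81] T [-0.163  0.079  0.089]
20.1 z [ 0.571  -0.0302  0.1979] yaw -0.9426 F [-0.51 -0.74  0.42] T [-0.185  0.117  0.055]
```

play_rows --plan '[{"dx": 0.0,"dy": 0.0,"dz": -0.0001,"yaw": -0.02},{"dx": 0.0,"dy": 0.0,"dz": 0.0,"yaw": -0.02}]'

```text
clock: 20.3
eef_pos: [0.5711, -0.0301, 0.1977]
tool_rot: [0.472, 0.882, -0.0, -0.0]
ft_force: [-1.5, -2.2, 0.0]
width: 0.0238
finger_force: 30.0
```

```bash
python3 st.py
```

```text
20.3 z [ 0.5711 -0.0301  0.1977] yaw -0.9826 F [-1.55 -2.19  0.02] T [-0.24   0.129  0.13 ]
20.35 z [ 0.5711 -0.0301  0.1977] yaw -0.9831 F [-1.12 -0.32 -0.09] T [-0.349  0.124  0.121]
```

play_rows --plan '[{"dx": 0.0,"dy": -0.0002,"dz": 0.0,"yaw": -0.015},{"dx": 0.0,"dy": 0.0,"dz": 0.0,"yaw": -0.015}]'

```text
clock: 20.55
eef_pos: [0.5711, -0.0301, 0.1977]
tool_rot: [0.485, 0.875, -0.0, -0.0]
ft_force: [-0.1, -0.9, -0.1]
width: 0.0241
finger_force: 30.0
```

```bash
python3 st.py
```

```text
20.55 z [ 0.5711 -0.0301  0.1977] yaw -1.012 F [-0.15 -0.9  -0.11] T [-0.276  0.115  0.099]
20.6 z [ 0.5711 -0.0301  0.1977] yaw -1.0124 F [-1.13 -1.09 -0.5 ] T [-0.273  0.136  0.072]
```

play_rows --plan '[{"dx": 0.0,"dy": -0.0001,"dz": -0.0001,"yaw": -0.02},{"dx": 0.0,"dy": 0.0,"dz": 0.0,"yaw": -0.02}]'

```text
clock: 20.8
eef_pos: [0.5712, -0.0301, 0.1976]
tool_rot: [0.502, 0.865, -0.0, -0.0]
ft_force: [-1.1, -1.5, -1.4]
width: 0.0238
finger_force: 30.0
```

```bash
python3 st.py
```

```text
20.8 z [ 0.5712 -0.0301  0.1976] yaw -1.0524 F [-1.13 -1.52 -1.38] T [-0.246  0.032  0.088]
20.85 z [ 0.5712 -0.03    0.1976] yaw -1.0529 F [-0.02 -1.7  -0.84] T [-0.24   0.063  0.031]
```

play_rows --plan '[{"dx": 0.0,"dy": -0.0001,"dz": -0.0001,"yaw": -0.02},{"dx": 0.0,"dy": 0.0,"dz": 0.0,"yaw": -0.02}]'

```text
clock: 21.05
eef_pos: [0.5712, -0.03, 0.1975]
tool_rot: [0.519, 0.855, 0.0, -0.0]
ft_force: [-0.6, -0.1, -1.6]
width: 0.0234
finger_force: 30.0
```

```bash
python3 st.py
```

```text
21.05 z [ 0.5712 -0.03    0.1975] yaw -1.0923 F [-0.55 -0.07 -1.63] T [-0.21   0.003  0.132]
21.1 z [ 0.5712 -0.03    0.1974] yaw -1.0928 F [ 0.14 -1.04 -1.38] T [-0.209  0.039  0.091]
```

play_rows --plan '[{"dx": 0.0,"dy": -0.0001,"dz": -0.0001,"yaw": -0.02},{"dx": 0.0,"dy": 0.0,"dz": 0.0,"yaw": -0.02}]'

```text
clock: 21.3
eef_pos: [0.5712, -0.03, 0.1973]
tool_rot: [0.536, 0.844, 0.0, -0.0]
ft_force: [0.1, -0.1, -2.4]
width: 0.0237
finger_force: 30.0
```

```bash
python3 st.py
```

```text
21.3 z [ 0.5712 -0.03    0.1973] yaw -1.1323 F [ 0.09 -0.06 -2.38] T [-0.115 -0.085  0.157]
21.35 z [ 0.5712 -0.03    0.1974] yaw -1.1327 F [-0.24 -0.22 -2.25] T [-0.111 -0.097  0.129]
```

play_rows --plan '[{"dx": 0.0,"dy": 0.0,"dz": 0.0,"yaw": -0.01},{"dx": 0.0,"dy": 0.0,"dz": -0.0001,"yaw": -0.01}]'

```text
clock: 21.55
eef_pos: [0.5713, -0.0301, 0.1973]
tool_rot: [0.544, 0.839, 0.0, -0.0]
ft_force: [-0.0, -0.4, -2.1]
width: 0.0239
finger_force: 30.0
```

```bash
python3 st.py
```

```text
21.55 z [ 0.5713 -0.0301  0.1973] yaw -1.1514 F [-0.04 -0.39 -2.1 ] T [-0.019 -0.068  0.089]
21.6 z [ 0.5712 -0.03    0.1973] yaw -1.1517 F [-0.02 -0.86 -2.46] T [-0.054 -0.131  0.158]
```

play_rows --plan '[{"dx": 0.0,"dy": 0.0,"dz": 0.0,"yaw": -0.015},{"dx": 0.0,"dy": 0.0,"dz": -0.0001,"yaw": -0.015}]'

```text
clock: 21.8
eef_pos: [0.5713, -0.0301, 0.1973]
tool_rot: [0.557, 0.83, 0.0, -0.0]
ft_force: [-0.0, 0.4, -2.6]
width: 0.024
finger_force: 30.0
```

```bash
sed -i 's/range(2)/range(4)/;s/i<1/i<3/' st.py; python3 st.py
```

```text
21.8 z [ 0.5713 -0.0301  0.1973] yaw -1.1819 F [-0.01  0.38 -2.55] T [ 0.028 -0.15   0.144]
21.85 z [ 0.5713 -0.0301  0.1972] yaw -1.1822 F [ 0.35 -0.31 -3.01] T [ 0.03  -0.223  0.1  ]
21.9 z [ 0.5713 -0.0301  0.1972] yaw -1.1812 F [ 0.48 -0.64 -2.92] T [ 0.084 -0.213  0.071]
21.95 z [ 0.5713 -0.0301  0.1972] yaw -1.1809 F [ 0.59  0.14 -3.08] T [ 0.018 -0.166  0.035]
```

play_rows --plan '[{"dx": 0.0,"dy": 0.0,"dz": 0.0,"yaw": -0.02},{"dx": 0.0,"dy": 0.0,"dz": -0.0001,"yaw": -0.02}]'

```text
clock: 22.15
eef_pos: [0.5713, -0.03, 0.1971]
tool_rot: [0.574, 0.819, 0.0, -0.0]
ft_force: [0.7, 0.5, -2.8]
width: 0.0235
finger_force: 30.0
```

```bash
python3 st.py
```

```text
22.15 z [ 0.5713 -0.03    0.1971] yaw -1.2222 F [ 0.67  0.52 -2.77] T [ 0.087 -0.26   0.168]
22.2 z [ 0.5713 -0.0301  0.1971] yaw -1.2228 F [ 0.24  0.25 -3.96] T [ 0.077 -0.276  0.097]
22.25 z [ 0.5713 -0.03    0.1971] yaw -1.2214 F [ 0.77  0.49 -4.14] T [ 0.109 -0.329  0.073]
22.3 z [ 0.5713 -0.03    0.1972] yaw -1.2209 F [ 0.72 -0.42 -4.04] T [ 0.121 -0.317  0.03 ]
```

play_rows --plan '[{"dx": 0.0003,"dy": 0.0,"dz": -0.0001,"yaw": -0.02},{"dx": 0.0002,"dy": 0.0,"dz": -0.0001,"yaw": -0.02}]'

```text
clock: 22.5
eef_pos: [0.5715, -0.0301, 0.197]
tool_rot: [0.59, 0.807, -0.0, -0.0]
ft_force: [0.2, 0.1, -3.4]
width: 0.0241
finger_force: 30.0
```

```bash
python3 st.py
```

```text
22.5 z [ 0.5715 -0.0301  0.197 ] yaw -1.2623 F [ 0.18  0.12 -3.36] T [ 0.188 -0.014  0.121]
22.55 z [ 0.5715 -0.0301  0.197 ] yaw -1.2628 F [-0.36  0.7  -4.  ] T [ 0.206 -0.125  0.044]
22.6 z [ 0.5715 -0.0301  0.197 ] yaw -1.2614 F [ 0.94  0.87 -3.62] T [ 0.177 -0.134  0.048]
22.65 z [ 0.5715 -0.0301  0.197 ] yaw -1.2609 F [ 0.65  0.97 -3.11] T [ 0.155 -0.045  0.135]
```

play_rows --plan '[{"dx": 0.0001,"dy": 0.0,"dz": -0.0001,"yaw": -0.02},{"dx": 0.0,"dy": 0.0,"dz": -0.0001,"yaw": -0.02}]'

```text
clock: 22.85
eef_pos: [0.5716, -0.0301, 0.1969]
tool_rot: [0.606, 0.795, -0.0, -0.0]
ft_force: [-0.3, 1.3, -2.2]
width: 0.0237
finger_force: 30.0
```

```bash
python3 st.py
```

```text
22.85 z [ 0.5716 -0.0301  0.1969] yaw -1.3022 F [-0.26  1.34 -2.23] T [0.29  0.094 0.103]
22.9 z [ 0.5716 -0.0301  0.1969] yaw -1.3027 F [ 0.28  1.29 -2.45] T [0.22  0.112 0.077]
22.95 z [ 0.5717 -0.0301  0.1969] yaw -1.3014 F [-0.04  0.15 -1.64] T [0.273 0.126 0.117]
23.0 z [ 0.5716 -0.0301  0.1969] yaw -1.3009 F [-1.17  1.6  -2.38] T [0.304 0.123 0.068]
```

play_rows --plan '[{"dx": 0.0,"dy": 0.0001,"dz": -0.0001,"yaw": -0.015},{"dx": 0.0,"dy": 0.0,"dz": -0.0001,"yaw": -0.015}]'

```text
clock: 23.2
eef_pos: [0.5717, -0.03, 0.1969]
tool_rot: [0.618, 0.786, -0.0, -0.0]
ft_force: [-0.6, 0.9, -1.8]
width: 0.0237
finger_force: 30.0
```

```bash
python3 st.py
```

```text
23.2 z [ 0.5717 -0.03    0.1969] yaw -1.3318 F [-0.61  0.94 -1.8 ] T [0.242 0.306 0.138]
23.25 z [ 0.5717 -0.03    0.1968] yaw -1.3322 F [-1.16  0.34 -0.54] T [0.266 0.313 0.103]
23.3 z [ 0.5717 -0.0301  0.1968] yaw -1.3312 F [-1.55  0.85 -0.22] T [0.287 0.262 0.123]
23.35 z [ 0.5717 -0.0301  0.1968] yaw -1.3308 F [-1.23  0.8  -0.27] T [0.277 0.334 0.085]
```

play_rows --plan '[{"dx": -0.0001,"dy": 0.0,"dz": 0.0,"yaw": -0.015},{"dx": 0.0,"dy": 0.0,"dz": 0.0,"yaw": -0.015}]'

```text
clock: 23.55
eef_pos: [0.5718, -0.0301, 0.1968]
tool_rot: [0.63, 0.777, 0.0, 0.0]
ft_force: [-1.6, 1.5, 0.4]
width: 0.0239
finger_force: 30.0
```

```bash
python3 st.py
```

```text
23.55 z [ 0.5718 -0.0301  0.1968] yaw -1.3618 F [-1.59  1.51  0.39] T [0.265 0.317 0.184]
23.6 z [ 0.5717 -0.0301  0.1968] yaw -1.3622 F [-2.26  0.89 -0.14] T [0.254 0.292 0.156]
23.65 z [ 0.5718 -0.0301  0.1968] yaw -1.3612 F [-2.59  1.46  0.04] T [0.307 0.326 0.195]
23.7 z [ 0.5718 -0.0301  0.1968] yaw -1.3609 F [-1.19  2.09  0.04] T [0.317 0.323 0.083]
```

play_rows --plan '[{"dx": -0.0001,"dy": 0.0,"dz": 0.0,"yaw": -0.015},{"dx": 0.0,"dy": 0.0,"dz": 0.0,"yaw": -0.015}]'

```text
clock: 23.9
eef_pos: [0.5718, -0.03, 0.1967]
tool_rot: [0.641, 0.767, 0.0, 0.0]
ft_force: [-1.5, 0.8, 0.3]
width: 0.0237
finger_force: 30.0
```

```bash
python3 st.py
```

```text
23.9 z [ 0.5718 -0.03    0.1967] yaw -1.3918 F [-1.52  0.8   0.28] T [0.304 0.239 0.177]
23.95 z [ 0.5718 -0.03    0.1968] yaw -1.3922 F [-0.84 -0.23  0.64] T [0.298 0.273 0.157]
24.0 z [ 0.5718 -0.0301  0.1967] yaw -1.3912 F [-0.34  1.33  0.12] T [0.353 0.264 0.14 ]
24.05 z [ 0.5718 -0.03    0.1967] yaw -1.3908 F [-1.65  1.52  0.39] T [0.302 0.247 0.128]
```

play_rows --plan '[{"dx": 0.0,"dy": 0.0,"dz": 0.0,"yaw": -0.015},{"dx": 0.0,"dy": 0.0,"dz": 0.0,"yaw": -0.015}]'

```text
clock: 24.25
eef_pos: [0.5718, -0.03, 0.1967]
tool_rot: [0.653, 0.758, 0.0, 0.0]
ft_force: [-0.7, 1.7, 0.1]
width: 0.0237
finger_force: 30.0
```

```bash
python3 st.py
```

```text
24.25 z [ 0.5718 -0.03    0.1967] yaw -1.4218 F [-0.72  1.67  0.14] T [0.351 0.185 0.183]
24.3 z [ 0.5718 -0.03    0.1967] yaw -1.4222 F [-0.79  1.71  0.54] T [0.351 0.2   0.142]
24.35 z [ 0.5718 -0.03    0.1967] yaw -1.4212 F [-1.26  0.91 -0.12] T [0.382 0.209 0.192]
24.4 z [ 0.5718 -0.0301  0.1967] yaw -1.4208 F [-0.89  0.96  0.21] T [0.355 0.181 0.196]
```

play_rows --plan '[{"dx": 0.0,"dy": 0.0,"dz": 0.0,"yaw": -0.015},{"dx": 0.0,"dy": 0.0,"dz": 0.0,"yaw": -0.015}]'

```text
clock: 24.6
eef_pos: [0.5718, -0.0301, 0.1967]
tool_rot: [0.664, 0.748, 0.0, 0.0]
ft_force: [-1.0, 0.9, 0.1]
width: 0.024
finger_force: 30.0
```

```bash
sed -i 's/range(4)/range(7)/;s/i<3/i<6/' st.py; python3 st.py | sed 's/z.*T/T/'
```

```text
24.6 T [0.401 0.097 0.208]
24.65 T [0.4   0.055 0.163]
24.7 T [0.388 0.059 0.203]
24.75 T [0.376 0.113 0.165]
24.8 T [0.359 0.03  0.197]
24.85 T [0.366 0.05  0.196]
24.9 T [ 0.454 -0.011  0.189]
```

play_rows --plan '[{"dx": 0.0,"dy": 0.0,"dz": 0.0,"yaw": -0.015},{"dx": 0.0,"dy": 0.0,"dz": 0.0,"yaw": -0.015}]'

```text
clock: 25.1
eef_pos: [0.5718, -0.0301, 0.1966]
tool_rot: [0.675, 0.738, 0.0, 0.0]
ft_force: [-0.5, 1.2, -0.0]
width: 0.0241
finger_force: 30.0
```

```bash
python3 st.py | sed 's/z.*T/T/'
```

```text
25.1 T [ 0.499 -0.065  0.25 ]
25.15 T [ 0.402 -0.067  0.175]
25.2 T [ 0.447 -0.073  0.232]
25.25 T [ 0.431 -0.106  0.217]
25.3 T [ 0.432 -0.085  0.22 ]
25.35 T [ 0.445 -0.13   0.202]
25.4 T [ 0.443 -0.165  0.202]
```

play_rows --plan '[{"dx": 0.0,"dy": 0.0,"dz": 0.0,"yaw": -0.01},{"dx": 0.0,"dy": 0.0,"dz": 0.0,"yaw": -0.01}]'

```text
clock: 25.6
eef_pos: [0.5718, -0.0301, 0.1967]
tool_rot: [0.682, 0.731, 0.0, 0.0]
ft_force: [-1.1, 3.0, -1.0]
width: 0.0236
finger_force: 30.0
```

```bash
python3 st.py | sed 's/z.*T/T/'
```

```text
25.6 T [ 0.508 -0.215  0.19 ]
25.65 T [ 0.459 -0.253  0.234]
25.7 T [ 0.475 -0.202  0.207]
25.75 T [ 0.475 -0.229  0.21 ]
25.8 T [ 0.486 -0.294  0.215]
25.85 T [ 0.461 -0.323  0.212]
25.9 T [ 0.497 -0.301  0.196]
```

play_rows --plan '[{"dx": 0.0,"dy": 0.0,"dz": 0.0,"yaw": -0.01},{"dx": 0.0,"dy": 0.0,"dz": 0.0,"yaw": -0.01}]'

```text
clock: 26.1
eef_pos: [0.5718, -0.0301, 0.1966]
tool_rot: [0.689, 0.724, 0.0, 0.0]
ft_force: [0.8, 3.0, -0.8]
width: 0.0235
finger_force: 30.0
```

```bash
python3 st.py | sed 's/z.*T/T/'
```

```text
26.1 T [ 0.533 -0.325  0.233]
26.15 T [ 0.488 -0.424  0.179]
26.2 T [ 0.467 -0.422  0.251]
26.25 T [ 0.504 -0.364  0.234]
26.3 T [ 0.469 -0.438  0.262]
26.35 T [ 0.521 -0.44   0.24 ]
26.4 T [ 0.55  -0.464  0.196]
```

The torque has risen about 0.16 N m, so the screw is snug. I'll release the key and back away upwards.

play_rows --plan '[{"dx": 0.0,"dy": 0.0,"dz": 0.0,"yaw": 0.0},{"dx": 0.0,"dy": 0.0,"dz": 0.0,"yaw": 0.0},{"dx": 0.0,"dy": 0.0,"dz": 0.0,"yaw": 0.0},{"dx": 0.0,"dy": 0.0,"dz": 0.0,"yaw": 0.0},{"dx": 0.0,"dy": 0.0,"dz": 0.0,"yaw": 0.0},{"dx": 0.0,"dy": 0.0,"dz": 0.01,"yaw": 0.0},{"dx": 0.0,"dy": 0.0,"dz": 0.02,"yaw": 0.0},{"dx": 0.0,"dy": 0.0,"dz": 0.03,"yaw": 0.0},{"dx": 0.0,"dy": 0.0,"dz": 0.03,"yaw": 0.0},{"dx": 0.0,"dy": 0.0,"dz": 0.03,"yaw": 0.0},{"dx": -0.03,"dy": 0.0,"dz": 0.0,"yaw": 0.0},{"dx": -0.04,"dy": 0.0,"dz": 0.0,"yaw": 0.0},{"dx": -0.04,"dy": 0.0,"dz": 0.0,"yaw": 0.0},{"dx": 0.0,"dy": 0.0,"dz": 0.0,"yaw": 0.0},{"dx": 0.0,"dy": 0.0,"dz": 0.0,"yaw": 0.0}]' --jaw 0.06

```text
clock: 27.9
eef_pos: [0.4616, -0.0302, 0.3178]
tool_rot: [0.689, 0.725, 0.001, 0.001]
ft_force: [-0.0, 0.4, 0.3]
width: 0.0598
finger_force: 0.0
```

```bash
python3 - <<'E'
from h import *
t=snap("top","t5.png");s=snap("scene","s5.png")
c=lambda im,x,y,w,h,k:cv2.resize(im[y:y+h,x:x+w],None,fx=k,fy=k,interpolation=cv2.INTER_CUBIC)
cv2.imwrite("pics/c5.png",np.hstack([c(s,230,150,130,150,3),c(t,240,150,130,150,3)]))
E
```

```text
(no output)
```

View pics/c5.png

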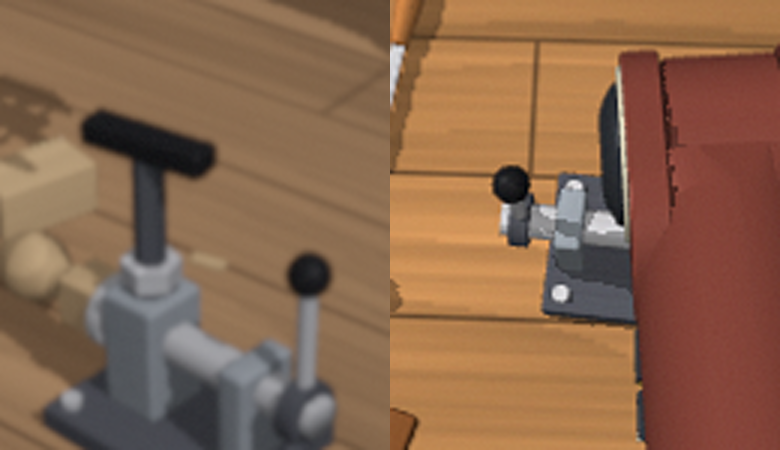

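The key stands upright in the screw and the lever is upright. The arm is clear, so I'm handing in.

```bash
python3 -c "
from rig import robot;print(robot.sign_off())"
```

```text
the job is handed in; nothing more can be done
None
```

I've handed the job in: the lever is upright (within about 0.02 rad), the screw is snug with the torque up about 0.16 N m, and the key stands in the socket with the arm clear, at about 28 s on the clock.

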